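Index the mitre trimmer's gauge one hole

TASK

The next picture frame has six sides: on the mitre trimmer, hook a fingertip under the pull ring of the left-hand gauge (left as seen from the robot), lift its spring index pin clear of its hole, swing that gauge one hole outward, away from the right-hand gauge, and let go so that the pin springs fully home in that next hole. Hook the ring, do not pinch or force it, and do not swing on past the next hole. Leave the right-hand gauge and the loose things on and around the trimmer where they are.

Things in the scene. Friction and masses are not known exactly. Their poses are not given: they have to be found in the camera images.
- trimmer: Picture framer's mitre trimmer, 460 mm wide, 250 deep, fixed on the bench: grey casting, flat bed 45 mm above the bench, two aluminium gauges at the front, left and right, each over a steel fan. Along the back: guide bars, knife carriage (top 105 mm) and, right of the middle, a hand lever with a ball (310 mm). Origin on the bench amid the machine; x to its rear, away from the robot, y left.
- ring_left (a point): Centre of the left gauge's pull ring, 116 mm above the bench with the pin home; rises and swings with the pin, rigid on it. The ring stands upright across the gauge: 46 mm inside, 58 outside, 6 mm wire. A tilted finger passes through it along own x (level, from the front to the pivot); own y level in the ring's plane, to the left; z up. All is free in front (-x) above 59 mm under the centre.
- pin_left (a joint): Lift of the left index pin in m: 0 = home (12 mm deep in its hole), 0.012 = its round tip clears the fan, 0.018 = its stop. A spring pulls it down, 5 N at home, 9.5 N at the stop. Let down between holes it rides on the fan and drops into the next hole it meets.
- gauge_left (a joint): Swing of the left gauge in rad about its upright pivot: 0 = the hole where it starts, +0.262 (15 degrees) = next hole outward (clockwise from above, ring to the left), -0.262 = next hole inward; range -0.31 to 0.57. The pin has 1 mm of play in a hole (0.007 rad). Some 2 N at the ring overcome the friction; it stays where it is left.
- pivot_left (a point): The left gauge's pivot, on its axis at bed height, 145 mm (level) behind the ring; axes as the ring's. Gauge: bar 30 mm wide, its top 57 mm above the bench; on it an upright fence 36 mm high from the pivot to 40 mm short of the ring; under the ring the plunger barrel, 25 mm across, its top 83 mm above the bench, and the pin's knob, 18 mm across, top 92 mm (pin home).
- next_hole (a point): Where the left pin must end: mouth of the next hole on the left fan, 45 mm above the bench, fixed to the trimmer. Each fan has four index holes, 12 mm wide, 15 degrees (38 mm) apart, on an arc of 145 mm radius about the gauge's pivot; the pin starts in the second from the inside.
- ring_right (a point): Centre of the right gauge's pull ring, on the mirror image of the left gauge, pinned in its own hole; leave it alone.
- moulding_center (a point): Centre of a loose wooden moulding offcut, 150 x 30 x 20 mm, lying on the bed between the gauges. Bystander.
- tape_center (a point): Centre of a roll of paper tape lying flat on the bench in front of the trimmer, 98 mm across, 25 mm high. Bystander.
- box_center (a point): Centre of a flat black cardboard print box, 89 x 204 x 36 mm, on the bench left of the trimmer. Bystander.
- ink_center (a point): Centre of a small upright brown bottle, 48 mm across, 95 mm high, on the bench beside the trimmer's left rear corner. Bystander.

How it is judged:
By the outcome, as a careful person would: the job done as asked, in the order asked, and still so for the second after the job is handed in, with the robot touching nothing.
It also fails if it takes over 38 s, if anything falls off the work surface, if the arm or the gripper's body presses on something with over 40 N, if the wrist force passes 120 N, or if a joint passes its speed limit or range.

ROBOT

A 6-joint arm with a two-finger parallel gripper is mounted at the origin on the work surface. World frame = base frame: x ahead of the robot, y to its left, z up, the work surface at z = 0. Lengths are in mm, angles in rad, forces in N, time in s.
With the tool pointing down it reaches from about 350 to 1000 mm from the base axis. Payload 7.1 kg.
Tool frame: the origin (TCP) lies at the very end of the fingers, on their centre line; the grasp point (between the pads) lies 19 mm behind it; y points along the fingers, x is the direction in which the jaws open and shut, and the axes are right-handed (so a half turn about y gives the same grasp; the last joint's range is limited). The gripper opens to 85 mm and grips with 20 to 120 N. Pads are 22 mm wide; open, the fingers measure 114 mm over their backs; the gripper's body (76 mm by 85 mm) begins 54 mm behind the grasp point. The pads swing forward as they close: fully open they stand 13 mm farther back than shut.
Start: joints at [1.109, 0.423, 1.63, -0, 1.089, -0.019], TCP at [267.762, 564.72, 231.319] pointing down, gripper open.
Joint ranges: [-3, 3], [-0.9, 2.11], [0.09, 2.58], [-1.31, 4.45], [0.11, 2.69], [-2.54, 2.54]. Speed limits (rad/s): [2.39, 2.39, 3.01, 3.14, 3.14, 3.14].

INTERFACE

Orientations are given as a rotation vector (axis times angle).
In Python, from bench import telemetry, imaging, arm gives the robot as it stands.
- The arm moves only by the tool jog_arm, never from a script. Its argument "commands" is a list of rows, each an object with "linear": the shift along the tool's x, y, z in mm, a list of three; "angular": the turn, a rotation vector about the tool's x, y, z in degrees, a list of three; "hand": the closure in counts, from 0 (fully open) to 255 (shut). In form: [{"linear": [tx, ty, tz], "angular": [ax, ay, az], "hand": hand}, ...]. A call has 1 to 5 rows; each row is the pose to reach, as a shift and turn from the pose measured when the call began, along the tool's axes at that moment; what a row does not reach only later rows make up. A row lasts 1/8 s, in which the tool goes at most 62.5 mm and 10.7 degrees, less where a joint would pass 70% of its speed; a pose out of reach is approached as far as the arm can. A call with a gripper value outside its range is refused whole. The fingers move at their own pace and stop on an object; the grip force is fixed at half the most. Time passes only in rows, so rows that repeat a pose let the fingers close. It gives the time, the measured TCP pose, the force and the opening at its end, in the units of the state.
- telemetry.sense(): the state, without advancing time (a new reading comes with each control period).
- imaging.grab_frame(name): name is "side" or "top"; returns (picture, depth): 400x640x3 uint8, red, green, blue; 400x640 float32, mm along the optical axis (not along the pixel's ray), 0 where there is no reading.
- imaging.camera_info(name): a dict with "camera_matrix" (3x3 intrinsics, pixels), "eye" and "orientation" of the camera in the world. Camera axes: x right, y up, looking along -z (the intrinsics and any distortion apply to the point x, -y, -z); pixel columns grow to the right and rows downward; lengths in mm; the calibration is good to about 2 mm. A picture is of the moment at which its call begins. camera_info takes no time and is no camera call.
- arm.hand_in(): hands the job in, once; it reports no verdict.
The state is a dict: "t": time; "qpos": joint angles; "qvel": joint speeds; "effort": joint torques, N m; "position": TCP position; "eef_rot": TCP orientation; "ft_force": force on the tool from outside, world axes, zero at the start; "wrist_torque": the same for the moment, N m; "opening": finger opening in mm.
Only numpy, scipy, OpenCV 4.12 (cv2) and the standard library are available. Lean on these libraries where they do the work, as an engineer would, in place of code of your own. Each camera call takes 0.05 s, during which the arm holds its last target.

## Working session

There is one attempt and no reset: what is moved stays moved. The work goes in short steps, Python scripts to look and compute and a tool call to move; the robot and the scene stay as the last step left them, time stands still between calls to the robot, and variables do not carry over. Pictures are saved under pics/ and viewed, and the job is handed in when it is done.

Besides the shell and the picture viewer there is one more tool, called after "Request:" by a JSON object that holds its "method" and its "body". jog_arm: Moves the arm, as the interface text tells. Its arguments: {"type":"object","properties":{"commands":{"type":"array","items":{"type":"object","properties":{"linear":{"type":"array","items":{"type":"number"}},"angular":{"type":"array","items":{"type":"number"}},"hand":{"type":"number"}}}}},"required":["commands"]}

```bash
ls; mkdir -p pics
python3 - <<'E'
from bench import telemetry, imaging, arm
import cv2,numpy as np
s=telemetry.sense();print(s)
for n in("side","top"):
    p,d=imaging.grab_frame(n);cv2.imwrite(f"pics/{n}0.png",p[...,::-1]);np.savez(f"{n}0.npz",p=p,d=d)
    print(imaging.camera_info(n))
E
```

```text
pics
{'t': 0.0, 'qpos': array([ 1.10901271e+00,  4.23859303e-01,  1.63071408e+00,  1.68645306e-05,
        1.08857535e+00, -1.89810336e-02]), 'qvel': array([-7.72290101e-04, -4.34898482e-05, -1.70553114e-03, -6.59405116e-04,
        3.62349854e-04, -7.43834682e-04]), 'effort': array([ 1.47343282e-03, -5.57391107e+01, -2.81753343e+01,  1.14028177e-05,
        7.48389139e-03, -3.51980998e-05]), 'position': array([267.51071385, 564.242875  , 230.5246956 ]), 'eef_rot': array([-1.38754851, -0.87615025,  0.87834658]), 'ft_force': array([0.23527769, 0.00903077, 0.23642449]), 'wrist_torque': array([-0.05764893,  0.00043109,  0.01732968]), 'opening': 85.4706142660597}
{'camera_matrix': array([[455.79579168,   0.        , 320.13881526],
       [  0.        , 455.79579168, 198.13876357],
       [  0.        ,   0.        ,   1.        ]]), 'eye': array([ 486.23289874, -812.33049376,  759.49011159]), 'orientation': array([ 0.86713063, -0.05589812, -0.15988696])}
{'camera_matrix': array([[515.4163224 ,   0.        , 323.27030367],
       [  0.        , 515.4163224 , 198.12069834],
       [  0.        ,   0.        ,   1.        ]]), 'eye': array([ 452.9446939 ,  -55.91022147, 1416.58247228]), 'orientation': array([ 0.10321367, -0.07605361, -1.58390269])}
```

View pics/side0.png

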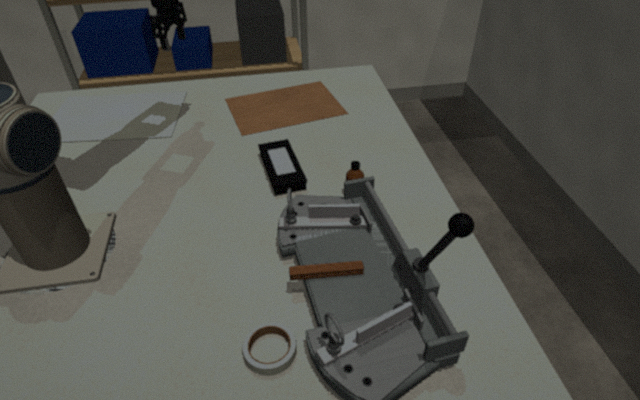

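View pics/top0.png

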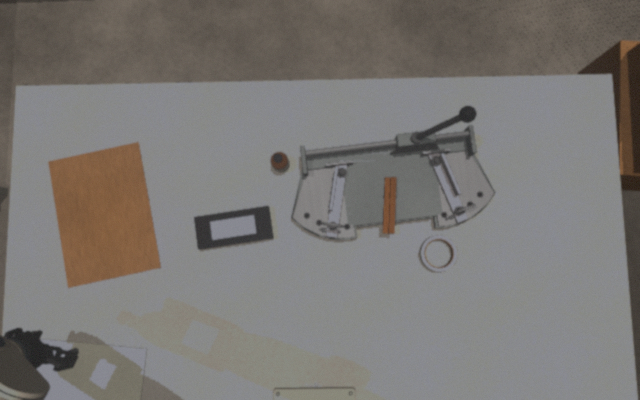

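The side view shows the left ring near (290,205) and the right ring near (332,330). In the top view the left gauge runs from about (343,168) to (333,230), with the box at (233,228) and the ink at (280,160). I'll enlarge the area around the left gauge.

```bash
cat > h.py <<'E'
import numpy as np,cv2
from scipy.spatial.transform import Rotation as R
from bench import telemetry, imaging, arm
def ray(n,u,v):
    c=imaging.camera_info(n);K=c['camera_matrix']
    d=np.array([(u-K[0,2])/K[0,0],-(v-K[1,2])/K[1,1],-1.])
    return c['eye'],R.from_rotvec(c['orientation']).apply(d)
def onz(n,u,v,z):
    e,d=ray(n,u,v);return e+d*(z-e[2])/d[2]
def dep(n,u,v,D):
    e,d=ray(n,u,v);return e+d*D
def proj(n,P):
    c=imaging.camera_info(n);K=c['camera_matrix']
    p=R.from_rotvec(c['orientation']).inv().apply(np.atleast_2d(P)-c['eye'])
    return np.c_[K[0,0]*p[:,0]/-p[:,2]+K[0,2],-K[1,1]*p[:,1]/-p[:,2]+K[1,2]]
def crop(n,fn,x0,y0,w,h,k,pts=[]):
    p,d=imaging.grab_frame(n)
    im=np.ascontiguousarray(p[y0:y0+h,x0:x0+w,::-1])
    im=cv2.convertScaleAbs(im,alpha=1.7)
    im=cv2.resize(im,None,fx=k,fy=k,interpolation=cv2.INTER_CUBIC)
    for q in pts:
        u,v=proj(n,q)[0];cv2.circle(im,(int((u-x0+.5)*k),int((v-y0+.5)*k)),3,(0,0,255),-1)
    cv2.imwrite(fn,im);return p,d
E
python3 - <<'E'
from h import *
crop("side","pics/s1.png",260,170,130,90,6)
crop("top","pics/t1.png",285,150,110,100,6)
E
```

```text
(no output)
```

View pics/s1.png

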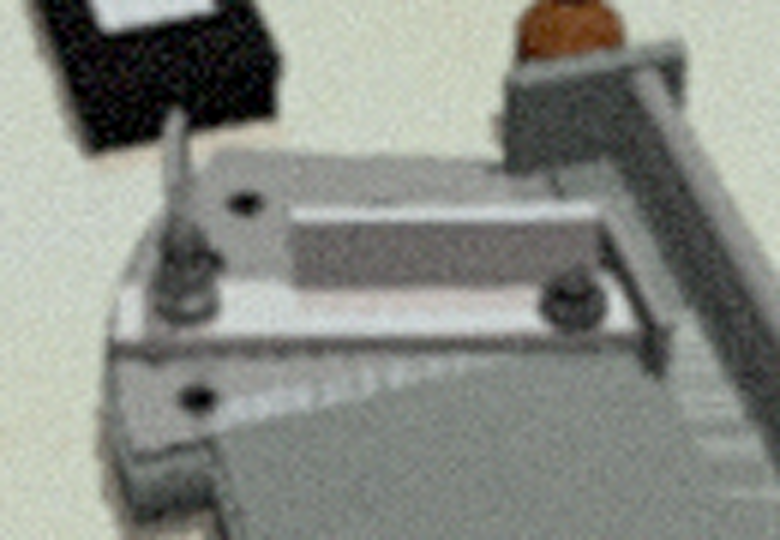

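View pics/t1.png

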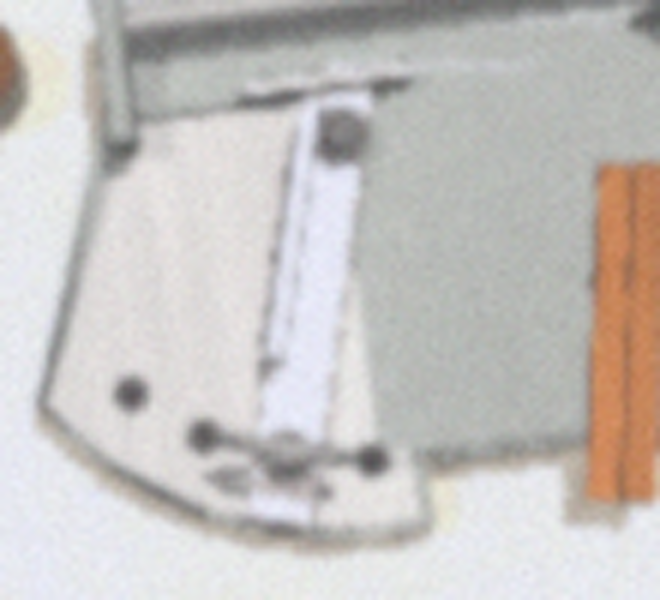

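The top crop shows the fan holes at crop (130,393), (203,436) and (372,460), the left ring edge-on around (290,452), and the pivot knob at (340,135). The side crop shows the ring nearly edge-on at (178,110) to (185,300), holes at (245,203) and (197,398), and the pivot at (573,300).

```bash
cat > m.py <<'E'
from h import *
from scipy.optimize import least_squares
z=np.load("top0.npz");p,d=z['p'],z['d']
zs=np.load("side0.npz")
g=cv2.cvtColor(p,cv2.COLOR_RGB2GRAY).astype(float)
def cen(g,u,v,r=3):
    u0,v0=int(round(u)),int(round(v));w=g[v0-r:v0+r+1,u0-r:u0+r+1];w=np.clip(np.median(w)-10-w,0,None)
    yy,xx=np.mgrid[v0-r:v0+r+1,u0-r:u0+r+1];return (w*xx).sum()/w.sum(),(w*yy).sum()/w.sum()
H=[]
for cu,cv_ in((130,393),(203,436),(372,460)):
    u,v=cen(g,285+cu/6-.5,150+cv_/6-.5);q=onz("top",u,v,45);H.append(q);print("top hole",u,v,q.round(1))
gs=cv2.cvtColor(zs['p'],cv2.COLOR_RGB2GRAY).astype(float)
for cu,cv_ in((245,203),(197,398)):
    u,v=cen(gs,260+cu/6-.5,170+cv_/6-.5);print("side hole",u,v,onz("side",u,v,45).round(1))
H=np.array(H)[:,:2]
a=np.radians([-15*-2,15,-15])  # outward angles rel. to ring start: h4=+30,h3=+15,h1=-15
def f(x):
    # outward positive = clockwise from above
    th=x[2]-a; return (np.c_[x[0]+145*np.cos(th),x[1]+145*np.sin(th)]-H).ravel()
r=least_squares(f,[600,0,np.pi]);print("fit",r.x,r.fun.round(1))
P=r.x;ax=P[2];pos=lambda b:P[:2]+145*np.array([np.cos(ax-b),np.sin(ax-b)])
print("pivot",P[:2],"ring",pos(0),"next",pos(.262))
own=P[:2]-pos(0);print("ring x heading deg",np.degrees(np.arctan2(own[1],own[0])))
u,v=285+340/6-.5,150+135/6-.5
print("pivot top z65",onz("top",u,v,65),"side",onz("side",260+573/6-.5,170+300/6-.5,65))
print("proj ring",proj("top",[*pos(0),116]),proj("side",[[*pos(0),116+29],[*pos(0),87]]))
# depth-based ring: top view highest points near
E
python3 m.py
```

```text
top hole 306.39694656488547 215.19847328244273 [564.9  12.4  45. ]
top hole 318.75555555555553 222.3074074074074 [545.4 -20.4  45. ]
top hole 346.47136563876654 226.21145374449338 [533.8 -94.   45. ]
side hole 300.4035087719298 203.4834307992203 [562.3  10.6  45. ]
side hole 292.63425925925924 236.0648148148148 [531.1 -95.4  45. ]
fit [677.99560138 -78.47343053   2.98867791] [ 0.1 -0.1 -0.1  0.3  0.  -0.2]
pivot [677.99560138 -78.47343053] ring [534.68756219 -56.38710208] next [545.29875101 -20.02220384]
ring x heading deg -8.761369360290248
pivot top z65 [676.74113375 -82.11051992  65.        ] side [673.01694306 -88.53901387  65.        ]
proj ring [[332.31583971 224.43183605]] [[289.57311966 189.87868421]
 [291.12630112 210.14089402]]
```

```bash
cat >> h.py <<'E'
RING=np.array([533.7,-57.,116.])
PIV=np.array([677.,-79.])
def orient(yaw,tilt,sgn=1):
    a,t=np.radians(yaw),np.radians(tilt)
    y=np.array([np.cos(t)*np.cos(a),np.cos(t)*np.sin(a),-np.sin(t)])
    x=sgn*np.array([-np.sin(a),np.cos(a),0]);z=np.cross(x,y)
    return R.from_matrix(np.c_[x,y,z])
def plan(P,O):
    s=telemetry.sense();R0=R.from_rotvec(s['eef_rot'])
    print("lin",R0.inv().apply(np.array(P)-s['position']).round(1),"ang",np.degrees((R0.inv()*O).as_rotvec()).round(1))
def st():
    s=telemetry.sense();M=R.from_rotvec(s['eef_rot']).as_matrix();y=M[:,1]
    print("t",round(s['t'],2),"pos",s['position'].round(1),"x",M[:,0].round(2),"y",y.round(3),"yaw",np.degrees(np.arctan2(y[1],y[0])).round(1),"tilt",np.degrees(np.arcsin(-y[2])).round(1),"q",s['qpos'].round(3),"F",s['ft_force'].round(1),"op",s['opening'].round(1))
E
python3 - <<'E'
from h import *
st()
for sg in(1,-1):
    plan([430,-20,260],orient(-8.8,60,sg))
E
```

```text
Traceback (most recent call last):
  File "h.py", line 36, in st
    print("t",round(s['t'],2),"pos",s['position'].round(1),"x",M[:,0].round(2),"y",y.round(3),"yaw",np.degrees(np.arctan2(y[1],y[0])).round(1),"tilt",np.degrees(np.arcsin(-y[2])).round(1),"q",s['qpos'].round(3),"F",s['ft_force'].round(1),"op",s['opening'].round(1))
                                                                                                                                                                                                                                                   ^^^^^^^^^^^^^^^^^^
AttributeError: 'float' object has no attribute 'round'
```

```bash
sed -i "s/s\['opening'\].round(1)/round(s['opening'],1)/" h.py
python3 - <<'E'
from h import *
st()
for sg in(1,-1):
    plan([430,-20,260],orient(-8.8,60,sg))
E
```

```text
t 0.2 pos [267.6 564.4 230.8] x [ 0.43  0.9  -0.  ] y [-0.    -0.001 -1.   ] yaw -115.9 tilt 89.9 q [ 1.109  0.424  1.63  -0.     1.089 -0.019] F [-1.2  0.8 -0.8] op 85.6
lin [-458.5  -28.7 -397.1] ang [-29.8 -16.2  -4.4]
lin [-458.5  -28.7 -397.1] ang [  6.3 158.3 -42.4]
```

Request:
{"method": "jog_arm", "body": {"commands": [{"linear":[-115,-10,-100],"angular":[0,0,0],"hand":255},{"linear":[-230,-20,-200],"angular":[-8,-4,-1],"hand":255},{"linear":[-345,-25,-300],"angular":[-16,-8,-2],"hand":255},{"linear":[-458,-29,-397],"angular":[-24,-13,-3],"hand":255},{"linear":[-458,-29,-397],"angular":[-30,-16,-4],"hand":255}]}}

```text
t: 0.82
position: [351.4, 262.6, 248.0]
eef_rot: [-1.689, -1.44, 0.833]
ft_force: [1.6, -1.1, 0.1]
opening: 0.2
```

Run:
```python
from h import *
st()
plan([430,-20,260],orient(-8.8,45))
```

```text
t 0.82 pos [351.4 262.6 248. ] x [ 0.15  0.99 -0.01] y [ 0.498 -0.083 -0.863] yaw -9.5 tilt 59.6 q [ 0.926  0.044  2.213 -0.712  0.757  0.005] F [ 1.6 -1.1  0.1] op 0.2
lin [-267.3   52.4 -109.8] ang [-14.7   0.2  -0.3]
```

Request:
{"method": "jog_arm", "body": {"commands": [{"linear":[-90,20,-36],"angular":[0,0,0],"hand":255},{"linear":[-180,40,-72],"angular":[0,0,0],"hand":255},{"linear":[-267,60,-109],"angular":[0,0,0],"hand":255},{"linear":[-267,60,-109],"angular":[0,0,0],"hand":255},{"linear":[-267,60,-109],"angular":[0,0,0],"hand":255}]}}

```text
t: 1.45
position: [427.7, -0.7, 252.2]
eef_rot: [-1.684, -1.438, 0.835]
ft_force: [0.3, 1.3, -0.5]
opening: -0.1
```

Run:
```python
from h import *
st()
plan([470,-46,190],orient(-8.8,40))
```

```text
t 1.45 pos [427.7  -0.7 252.2] x [ 0.15  0.99 -0.01] y [ 0.494 -0.081 -0.865] yaw -9.3 tilt 59.9 q [ 0.042 -0.096  2.332 -0.264  0.403 -1.159] F [ 0.3  1.3 -0.5] op -0.1
lin [-37.9  78.4 -10.9] ang [-19.9   0.2  -0.2]
```

```bash
cat > k.py <<'E'
from h import *
from scipy.optimize import least_squares
D=[([267.6,564.4,230.8],[0,-.001,-1],[1.109,.424,1.63]),([351.4,262.6,248.],[.498,-.083,-.863],[.926,.044,2.213]),([427.7,-.7,252.2],[.494,-.081,-.865],[.042,-.096,2.332])]
def f(x):
    l1,l2,d1,L=x;o=[]
    for p,y,q in D:
        w=np.array(p)-L*np.array(y);a=q[1]+q[2]
        r=l1*np.sin(q[1])+l2*np.sin(a)
        o+=list(w-[r*np.cos(q[0]),r*np.sin(q[0]),d1+l1*np.cos(q[1])+l2*np.cos(a)])
    return o
r=least_squares(f,[450,450,200,250]);print(r.x,np.round(r.fun,1))
E
python3 k.py
```

```text
[576.83946374 436.03297275 184.66269146 275.37530833] [-10.2   6.5  -1.7  -3.7  -4.4   1.    4.1   9.5   0.7]
```

```bash
cat >> k.py <<'E'
def W(q,x):
    l1,l2,d1,L,b,e=x;a=q[1]+q[2];r=l1*np.sin(q[1])+l2*np.sin(a)+e
    c,s=np.cos(q[0]),np.sin(q[0]);return np.array([r*c-b*s,r*s+b*c,d1+l1*np.cos(q[1])+l2*np.cos(a)])
r=least_squares(lambda x:np.concatenate([np.array(p)-x[3]*np.array(y)-W(q,x) for p,y,q in D]),[450,450,200,250,0,0]);X=r.x;print(X.round(1),np.round(r.fun,1))
for t in(20,30,35,40,45,50,60):
  for nm,P in(("in",RING+[20,-3,-10]),("out",RING+[-45,7,10]),("nextin",[560,-28,122])):
    yaw=-9 if nm!="nextin" else -20
    y=orient(yaw,t).as_matrix()[:,1];w=np.array(P)-X[3]*y
    s=least_squares(lambda q:W(q,X)-w,[0,-.3,2.3]).x
    fa=np.array([np.cos(s[0])*np.sin(s[1]+s[2]),np.sin(s[0])*np.sin(s[1]+s[2]),np.cos(s[1]+s[2])])
    print(t,nm,s.round(2),"w",w.round(0),"err",np.abs(W(s,X)-w).max().round(1),"j5",np.arccos(fa@y).round(2))
E
python3 k.py
```

```text
[576.83946374 436.03297275 184.66269146 275.37530833] [-10.2   6.5  -1.7  -3.7  -4.4   1.    4.1   9.5   0.7]
[597.7 463.3 207.8 305.9  12.8 -32.1] [ 1.   0.3 -0.6 -2.7 -1.6  0.6  2.2 -0.3  0. ]
20 in [-0.1   0.7   2.62] w [270. -15. 211.] err 0.0 j5 1.4
20 out [-0.09  0.68  2.77] w [205.  -5. 231.] err 0.0 j5 1.53
20 nextin [0.19 0.63 2.56] w [290.  70. 227.] err 0.0 j5 1.27
30 in [-0.11  0.54  2.56] w [292. -19. 259.] err 0.0 j5 1.01
30 out [-0.09  0.46  2.7 ] w [227.  -9. 279.] err 0.0 j5 1.07
30 nextin [0.16 0.5  2.51] w [311.  63. 275.] err 0.0 j5 0.93
35 in [-0.11  0.47  2.52] w [306. -21. 281.] err 0.0 j5 0.82
35 out [-0.1   0.38  2.65] w [241. -11. 301.] err 0.0 j5 0.85
35 nextin [0.14 0.44 2.47] w [325.  58. 297.] err 0.0 j5 0.76
40 in [-0.11  0.42  2.48] w [322. -23. 303.] err 0.0 j5 0.63
40 out [-0.1   0.32  2.6 ] w [257. -13. 323.] err 0.0 j5 0.65
40 nextin [0.11 0.4  2.43] w [340.  52. 319.] err 0.0 j5 0.6
45 in [-0.11  0.39  2.43] w [340. -26. 322.] err 0.0 j5 0.46
45 out [-0.11  0.28  2.55] w [275. -16. 342.] err 0.0 j5 0.47
45 nextin [0.09 0.37 2.38] w [357.  46. 338.] err 0.0 j5 0.45
50 in [-0.12  0.36  2.38] w [359. -29. 340.] err 0.0 j5 0.3
50 out [-0.11  0.25  2.49] w [294. -19. 360.] err 0.0 j5 0.3
50 nextin [0.07 0.34 2.33] w [375.  39. 356.] err 0.0 j5 0.32
60 in [-0.12  0.34  2.27] w [403. -36. 371.] err 0.0 j5 0.02
60 out [-0.11  0.23  2.38] w [338. -26. 391.] err 0.0 j5 0.02
60 nextin [0.03 0.33 2.23] w [416.  24. 387.] err 0.0 j5 0.21
```

Request:
{"method": "jog_arm", "body": {"commands": [{"linear":[0,0,0],"angular":[0,10.6,0],"hand":110},{"linear":[0,0,0],"angular":[0,21.2,0],"hand":110},{"linear":[0,0,0],"angular":[0,31.8,0],"hand":110},{"linear":[0,0,0],"angular":[0,42.4,0],"hand":110},{"linear":[0,0,0],"angular":[0,53,0],"hand":110}]}}

```text
t: 2.08
position: [427.6, -0.8, 252.2]
eef_rot: [-1.711, -0.775, -0.009]
ft_force: [-0.9, 0.5, 0.7]
opening: 48.5
```

```bash
cat >> h.py <<'E'
LT=305.9
def roll(degs,j6=0):
    s=telemetry.sense();R0=R.from_rotvec(s['eef_rot']);q=s['qpos'];a=q[1]+q[2]
    fa=np.array([np.cos(q[0])*np.sin(a),np.sin(q[0])*np.sin(a),np.cos(a)])
    y=R0.as_matrix()[:,1];print("cone",np.arccos(fa@y).round(3),"j5",q[4].round(3))
    w=s['position']-LT*y
    for d in degs:
        Q=R.from_rotvec(fa*np.radians(d))
        p=w+Q.apply(s['position']-w)
        print("lin",R0.inv().apply(p-s['position']).round(1),"ang",np.degrees((R0.inv()*Q*R0).as_rotvec()).round(1),"world",p.round(0))
E
python3 - <<'E'
from h import *
st()
roll([10.5,21,31.5,42,52.5])
E
```

```text
t 2.08 pos [427.6  -0.8 252.2] x [0.78 0.49 0.4 ] y [ 0.494 -0.081 -0.866] yaw -9.4 tilt 59.9 q [ 0.042 -0.096  2.332 -0.264  0.403 -0.228] F [-0.9  0.5  0.7] op 48.5
cone 0.403 j5 0.403
lin [ 6.7 -0.8 20.9] ang [ 4.   9.7 -0.9] world [424.  21. 249.]
lin [16.9 -3.1 40.2] ang [ 8.  19.3 -1.9] world [424.  43. 249.]
lin [30.  -6.9 57.4] ang [12.  29.  -2.8] world [425.  64. 253.]
lin [ 45.7 -12.1  71.8] ang [16.  38.6 -3.7] world [429.  85. 259.]
lin [ 63.6 -18.4  83. ] ang [20.1 48.3 -4.7] world [436. 104. 268.]
```

Request:
{"method": "jog_arm", "body": {"commands": [{"linear":[6.7,-0.8,20.9],"angular":[4,9.7,-0.9],"hand":110},{"linear":[16.9,-3.1,40.2],"angular":[8,19.3,-1.9],"hand":110},{"linear":[30,-6.9,57.4],"angular":[12,29,-2.8],"hand":110},{"linear":[45.7,-12.1,71.8],"angular":[16,38.6,-3.7],"hand":110},{"linear":[63.6,-18.4,83],"angular":[20.1,48.3,-4.7],"hand":110}]}}

```text
t: 2.7
position: [435.8, 104.5, 268.6]
eef_rot: [-1.169, -0.186, -0.584]
ft_force: [0.3, 0.2, 0.4]
opening: 48.5
```

Run:
```python
from h import *
st()
roll([10.5,21,31.5,42,52.5])
```

```text
t 2.7 pos [435.8 104.5 268.6] x [ 0.84 -0.33  0.43] y [ 0.522  0.263 -0.811] yaw 26.8 tilt 54.2 q [ 0.048 -0.096  2.332  0.656  0.401 -0.222] F [0.3 0.2 0.4] op 48.5
cone 0.401 j5 0.401
lin [ 6.6 -0.8 20.8] ang [ 4.   9.7 -0.9] world [444. 121. 280.]
lin [16.5 -3.1 40.1] ang [ 8.  19.3 -1.8] world [454. 134. 294.]
lin [29.5 -6.9 57.2] ang [12.  29.  -2.7] world [466. 145. 309.]
lin [ 45.1 -11.9  71.7] ang [16.  38.7 -3.6] world [479. 151. 326.]
lin [ 62.7 -18.2  82.9] ang [20.  48.3 -4.5] world [492. 154. 343.]
```

Works as modelled: j4 advanced 0.92 rad. I'll continue the same roll.

Request:
{"method": "jog_arm", "body": {"commands": [{"linear":[6.6,-0.8,20.8],"angular":[4,9.7,-0.9],"hand":110},{"linear":[16.5,-3.1,40.1],"angular":[8,19.3,-1.8],"hand":110},{"linear":[29.5,-6.9,57.2],"angular":[12,29,-2.7],"hand":110},{"linear":[45.1,-11.9,71.7],"angular":[16,38.7,-3.6],"hand":110},{"linear":[62.7,-18.2,82.9],"angular":[20,48.3,-4.5],"hand":110}]}}

```text
t: 3.32
position: [492.3, 153.7, 343.7]
eef_rot: [-0.506, 0.381, -1.022]
ft_force: [-0.6, -1.6, 0.3]
opening: 48.4
```

Request:
{"method": "jog_arm", "body": {"commands": [{"linear":[6.6,-0.8,20.8],"angular":[4,9.7,-0.9],"hand":110},{"linear":[16.5,-3.1,40.1],"angular":[8,19.3,-1.8],"hand":110},{"linear":[29.5,-6.9,57.2],"angular":[12,29,-2.7],"hand":110},{"linear":[45.1,-11.9,71.7],"angular":[16,38.7,-3.6],"hand":110},{"linear":[62.7,-18.2,82.9],"angular":[20,48.3,-4.5],"hand":110}]}}

```text
t: 3.95
position: [552.8, 108.7, 418.3]
eef_rot: [0.26, 0.913, -1.32]
ft_force: [0.2, -0.3, -0.3]
opening: 48.4
```

Run:
```python
from h import *
st()
roll([10.5,21,31.5,42,52.5])
```

```text
t 3.95 pos [552.8 108.7 418.3] x [-0.03 -0.72 -0.7 ] y [ 0.906  0.277 -0.321] yaw 17.0 tilt 18.7 q [ 0.048 -0.098  2.327  2.492  0.396 -0.213] F [ 0.2 -0.3 -0.3] op 48.4
cone 0.396 j5 0.396
lin [ 6.3 -0.8 20.6] ang [ 4.   9.7 -0.9] world [561.  91. 427.]
lin [16.  -3.  39.8] ang [ 7.9 19.4 -1.7] world [566.  71. 434.]
lin [28.7 -6.7 56.9] ang [11.9 29.1 -2.6] world [570.  50. 437.]
lin [ 44.  -11.7  71.3] ang [15.8 38.7 -3.4] world [571.  28. 437.]
lin [ 61.4 -17.8  82.6] ang [19.8 48.4 -4.3] world [570.   7. 434.]
```

```bash
cat >> h.py <<'E'
def orient2(yaw,tilt):
    M=orient(yaw,tilt).as_matrix();y=M[:,1];a,t=np.radians(yaw),np.radians(tilt)
    x=np.array([-np.sin(t)*np.cos(a),-np.sin(t)*np.sin(a),-np.cos(t)]);return R.from_matrix(np.c_[x,y,np.cross(x,y)])
OFF=31.;BACK=5.
def tip(yaw,tilt,along,up=0,base=None,fwd=0):
    """lower fingertip centre at ring centre + up*z + along*y_tool"""
    O=orient2(yaw,tilt);M=O.as_matrix()
    F=(RING if base is None else np.array(base))+[0,0,up]+along*M[:,1]
    P=F-OFF*M[:,0]+BACK*M[:,1];print("tcp",P.round(1));plan(P,O)
E
python3 - <<'E'
from h import *
import sys
for t in (40,45):
    tip(-9,t,-100,4)
    tip(-9,t,-60,4)
E
cat > k2.py <<'E'
exec(open('k.py').read().split("for t in(20")[0])
def ik(P,yaw,t):
    y=orient(yaw,t).as_matrix()[:,1];w=np.array(P)-X[3]*y
    s=least_squares(lambda q:W(q,X)-w,[0,.3,2.3]).x
    fa=np.array([np.cos(s[0])*np.sin(s[1]+s[2]),np.sin(s[0])*np.sin(s[1]+s[2]),np.cos(s[1]+s[2])])
    return s.round(2),np.arccos(fa@y).round(2)
for t in(35,40,45):
  for al in(-60,-30,20):
    M=orient2(-9,t).as_matrix();P=RING+[0,0,4]+al*M[:,1]-OFF*M[:,0]+BACK*M[:,1];print(t,al,ik(P,-9,t))
E
python3 k2.py
```

```text
tcp [481.5 -48.7 204.8]
lin [263.6 -39.7 -66. ] ang [ 14.2  54.3 -28.8]
tcp [511.8 -53.5 179.1]
lin [284.1  -5.3 -66.6] ang [ 14.2  54.3 -28.8]
tcp [489.  -49.9 209.1]
lin [261.3 -34.6 -59.4] ang [ 11.8  55.1 -33.4]
tcp [516.9 -54.3 180.8]
lin [283.4  -1.4 -62.8] ang [ 11.8  55.1 -33.4]
[576.83946374 436.03297275 184.66269146 275.37530833] [-10.2   6.5  -1.7  -3.7  -4.4   1.    4.1   9.5   0.7]
[597.7 463.3 207.8 305.9  12.8 -32.1] [ 1.   0.3 -0.6 -2.7 -1.6  0.6  2.2 -0.3  0. ]
35 -60 (array([-0.1 ,  0.23,  2.57]), np.float64(0.62))
35 -30 (array([-0.11,  0.3 ,  2.54]), np.float64(0.66))
35 20 (array([-0.11,  0.41,  2.47]), np.float64(0.71))
40 -60 (array([-0.11,  0.19,  2.51]), np.float64(0.43))
40 -30 (array([-0.11,  0.27,  2.48]), np.float64(0.48))
40 20 (array([-0.11,  0.38,  2.43]), np.float64(0.54))
45 -60 (array([-0.11,  0.17,  2.44]), np.float64(0.26))
45 -30 (array([-0.11,  0.24,  2.42]), np.float64(0.31))
45 20 (array([-0.12,  0.36,  2.38]), np.float64(0.38))
```

Request:
{"method": "jog_arm", "body": {"commands": [{"linear":[30,-6,-20],"angular":[2.4,9,-4.8],"hand":110},{"linear":[70,-14,-38],"angular":[4.8,18.1,-9.6],"hand":110},{"linear":[120,-22,-50],"angular":[7.1,27.1,-14.4],"hand":110},{"linear":[170,-30,-58],"angular":[9.5,36.2,-19.2],"hand":110},{"linear":[215,-35,-63],"angular":[11.9,45.2,-24],"hand":110}]}}

```text
t: 4.58
position: [487.2, -15.2, 237.6]
eef_rot: [0.791, 1.514, -1.718]
ft_force: [0.9, -0.1, 1.0]
opening: 48.4
```

Run:
```python
from h import *
st()
tip(-9,40,-60,4)
```

```text
t 4.58 pos [487.2 -15.2 237.6] x [-0.57 -0.11 -0.82] y [ 0.825 -0.068 -0.562] yaw -4.7 tilt 34.2 q [-0.028  0.137  2.51   3.24   0.481 -0.214] F [ 0.9 -0.1  1. ] op 48.4
tcp [511.8 -53.5 179.1]
lin [38.2 55.7 30.5] ang [ 2.9 11.6 -6.1]
```

Request:
{"method": "jog_arm", "body": {"commands": [{"linear":[20,22,15],"angular":[1.4,5.8,-3],"hand":110},{"linear":[38,46,30.5],"angular":[2.9,11.6,-6.1],"hand":110},{"linear":[38,46,30.5],"angular":[2.9,11.6,-6.1],"hand":110}]}}

```text
t: 4.95
position: [504.5, -53.5, 183.8]
eef_rot: [0.949, 1.679, -1.807]
ft_force: [-0.9, -0.5, 0.1]
opening: 48.4
```

Run:
```python
from h import *
st()
tip(-9,40,-60,4)
s=telemetry.sense();M=R.from_rotvec(s['eef_rot']).as_matrix()
T=s['position']+OFF*M[:,0]-BACK*M[:,1]
pts=[RING,T,s['position']]
crop("side","pics/s2.png",240,140,130,100,6,pts)
crop("top","pics/t2.png",285,150,110,100,6,pts)
print(T)
```

```text
t 4.95 pos [504.5 -53.5 183.8] x [-0.64  0.1  -0.76] y [ 0.755 -0.12  -0.644] yaw -9.0 tilt 40.1 q [-0.106  0.281  2.453  3.23   0.464 -0.045] F [-0.9 -0.5  0.1] op 48.4
tcp [511.8 -53.5 179.1]
lin [-1.1  8.5 -1.2] ang [-0.  -0.1  0.1]
[480.97432775 -49.79011463 163.29648652]
```

View pics/s2.png

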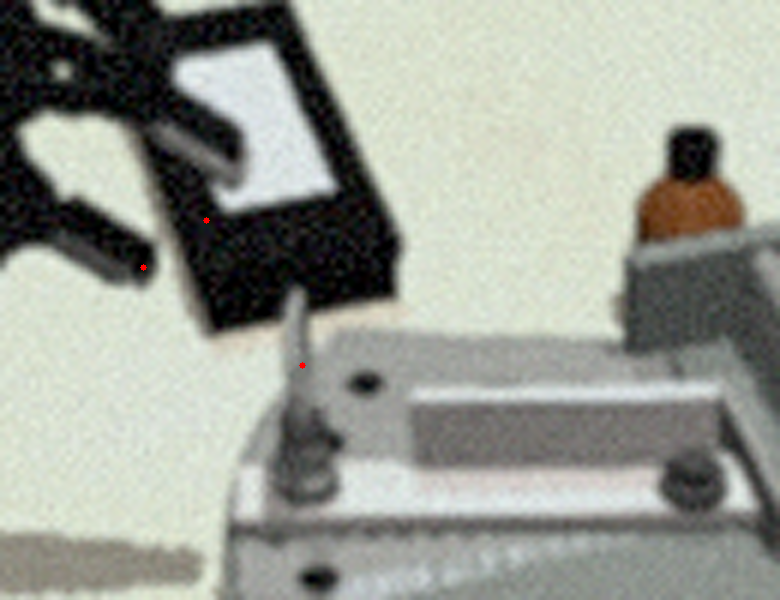

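View pics/t2.png

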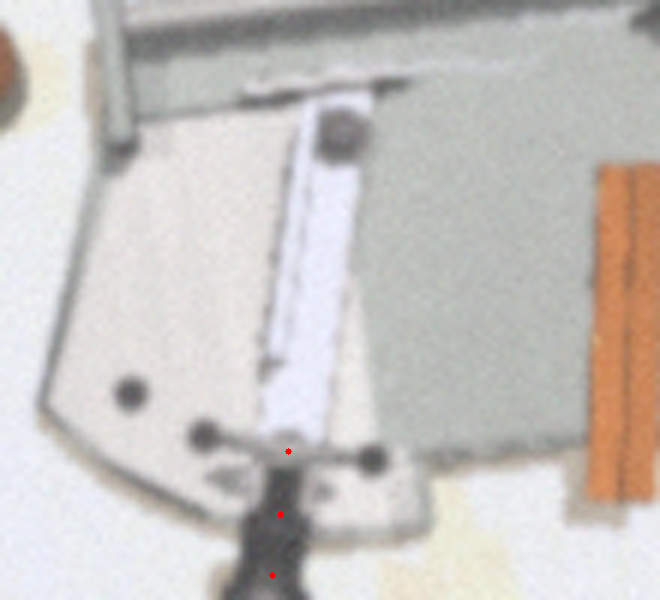

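The side view shows the predicted lower fingertip point (143,267) sitting on the real tip, and the ring point (302,365) on the ring. The top view shows the finger in line with the ring. Next I insert along the finger axis.

Request:
{"method": "jog_arm", "body": {"commands": [{"linear":[-1.5,20,0],"angular":[0,0,0],"hand":110},{"linear":[-2,40,0],"angular":[0,0,0],"hand":110},{"linear":[-2,55,0],"angular":[0,0,0],"hand":110},{"linear":[-2,65,0],"angular":[0,0,0],"hand":110},{"linear":[-2,65,0],"angular":[0,0,0],"hand":110}]}}

```text
t: 5.68
position: [554.0, -60.4, 144.3]
eef_rot: [0.947, 1.678, -1.805]
ft_force: [-0.3, -0.1, 0.7]
opening: 48.8
```

```bash
cat > v.py <<'E'
from h import *
import sys
n=sys.argv[1]
st()
s=telemetry.sense();M=R.from_rotvec(s['eef_rot']).as_matrix()
T=s['position']+OFF*M[:,0]-BACK*M[:,1]
pts=[T] if len(sys.argv)<3 else []
print("tip rel ring",(T-RING).round(1))
def c2(nm,x0,y0):
    fn=f"pics/{nm}{n}.png";crop(nm,fn,x0,y0,66,75,6,pts);return cv2.imread(fn)
a=c2("side",260,170);b=c2("top",300,180)
cv2.imwrite(f"pics/b{n}.png",np.hstack([a,b]))
E
python3 v.py 3
```

```text
t 5.67 pos [554.  -60.4 144.3] x [-0.64  0.1  -0.77] y [ 0.756 -0.119 -0.643] yaw -8.9 tilt 40.0 q [-0.112  0.442  2.365  3.207  0.538 -0.029] F [-0.3 -0.1  0.7] op 48.8
tip rel ring [-3.2  0.3  7.8]
```

View pics/b3.png

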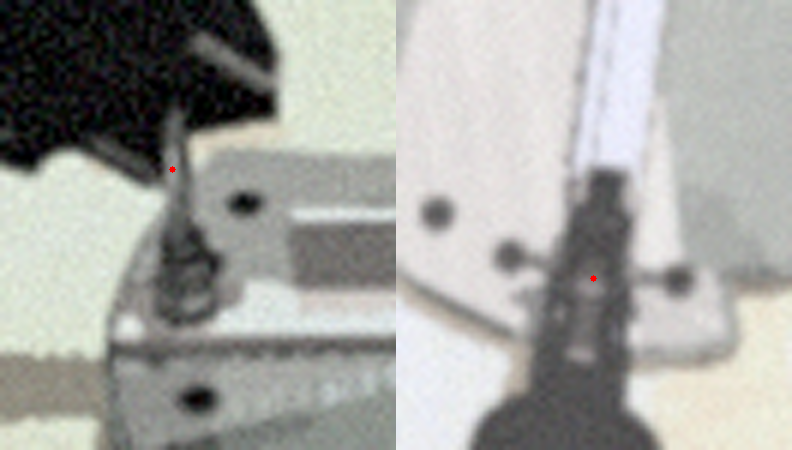

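The tip is at the ring plane with no force showing. Going through.

Request:
{"method": "jog_arm", "body": {"commands": [{"linear":[0,8,0],"angular":[0,0,0],"hand":110},{"linear":[0,16,0],"angular":[0,0,0],"hand":110},{"linear":[0,24,0],"angular":[0,0,0],"hand":110},{"linear":[0,24,0],"angular":[0,0,0],"hand":110}]}}

```text
t: 6.28
position: [572.0, -63.4, 128.5]
eef_rot: [0.947, 1.679, -1.806]
ft_force: [0.0, -0.2, 0.1]
opening: 48.4
```

```bash
python3 v.py 4 x
python3 - <<'E'
from h import *
plan(telemetry.sense()['position']+[0,0,10],R.from_rotvec(telemetry.sense()['eef_rot']))
E
```

```text
t 6.28 pos [572.  -63.4 128.5] x [-0.64  0.1  -0.77] y [ 0.756 -0.119 -0.644] yaw -8.9 tilt 40.1 q [-0.114  0.497  2.329  3.202  0.556 -0.025] F [ 0.  -0.2  0.1] op 48.4
tip rel ring [14.8 -2.7 -8. ]
lin [-7.7 -6.4  0. ] ang [0. 0. 0.]
```

View pics/b4.png

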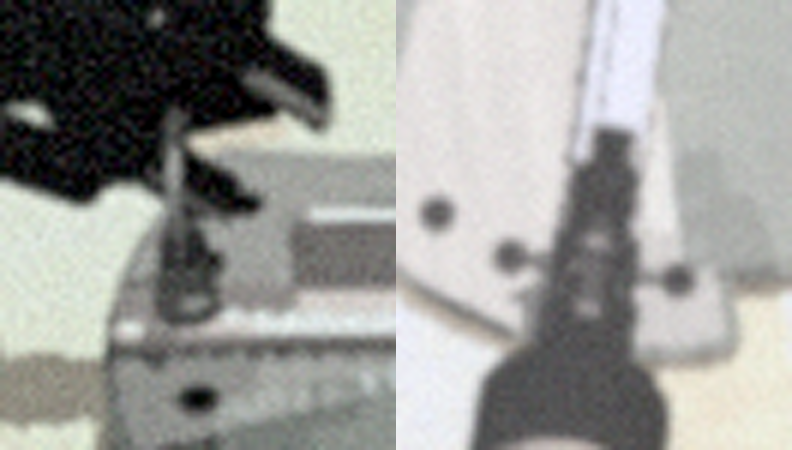

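The finger is through the ring. The side view shows the ring at (175,110)–(185,300), with the tip beyond it at (255,205). Lifting now while watching the force.

Request:
{"method": "jog_arm", "body": {"commands": [{"linear":[-2.3,-1.9,0],"angular":[0,0,0],"hand":110},{"linear":[-4.6,-3.9,0],"angular":[0,0,0],"hand":110},{"linear":[-6.1,-5.2,0],"angular":[0,0,0],"hand":110},{"linear":[-6.1,-5.2,0],"angular":[0,0,0],"hand":110}]}}

```text
t: 6.88
position: [570.7, -63.1, 136.4]
eef_rot: [0.945, 1.68, -1.807]
ft_force: [-0.4, 1.6, -5.4]
opening: 48.6
```

Request:
{"method": "jog_arm", "body": {"commands": [{"linear":[-1.5,-1.3,0],"angular":[0,0,0],"hand":110},{"linear":[-3.1,-2.6,0],"angular":[0,0,0],"hand":110},{"linear":[-3.1,-2.6,0],"angular":[0,0,0],"hand":110}]}}

```text
t: 7.25
position: [570.2, -63.0, 140.2]
eef_rot: [0.944, 1.681, -1.807]
ft_force: [-0.7, 1.8, -6.1]
opening: 48.7
```

```bash
python3 v.py 5 x
```

```text
t 7.25 pos [570.2 -63.  140.2] x [-0.64  0.1  -0.76] y [ 0.754 -0.118 -0.646] yaw -8.9 tilt 40.2 q [-0.114  0.461  2.33   3.205  0.519 -0.029] F [-0.7  1.8 -6.1] op 48.7
tip rel ring [13.  -2.3  3.8]
```

View pics/b5.png

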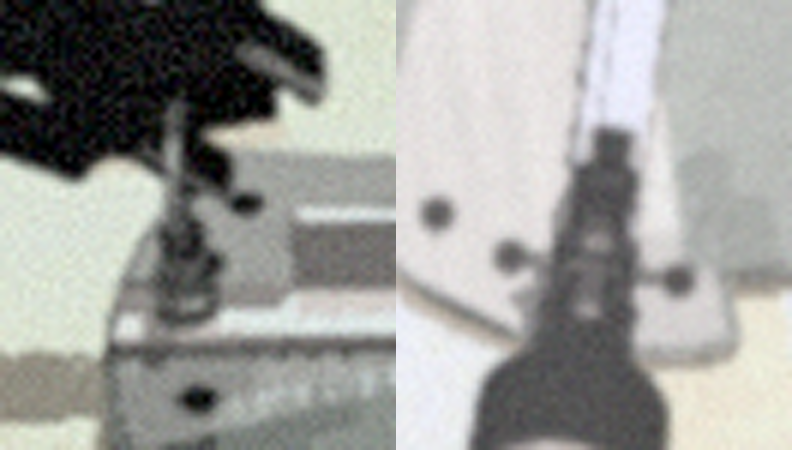

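Request:
{"method": "jog_arm", "body": {"commands": [{"linear":[-2.3,-1.9,0],"angular":[0,0,0],"hand":110},{"linear":[-4.6,-3.9,0],"angular":[0,0,0],"hand":110},{"linear":[-6.9,-5.2,0],"angular":[0,0,0],"hand":110},{"linear":[-6.9,-5.2,0],"angular":[0,0,0],"hand":110}]}}

```text
t: 7.85
position: [570.4, -63.1, 148.7]
eef_rot: [0.944, 1.681, -1.808]
ft_force: [-2.3, 2.6, -9.3]
opening: 48.4
```

```bash
python3 v.py 6 x
```

```text
t 7.85 pos [570.4 -63.1 148.7] x [-0.64  0.1  -0.76] y [ 0.754 -0.118 -0.647] yaw -8.9 tilt 40.3 q [-0.114  0.437  2.328  3.208  0.492 -0.033] F [-2.3  2.6 -9.3] op 48.4
tip rel ring [13.1 -2.4 12.3]
```

View pics/b6.png

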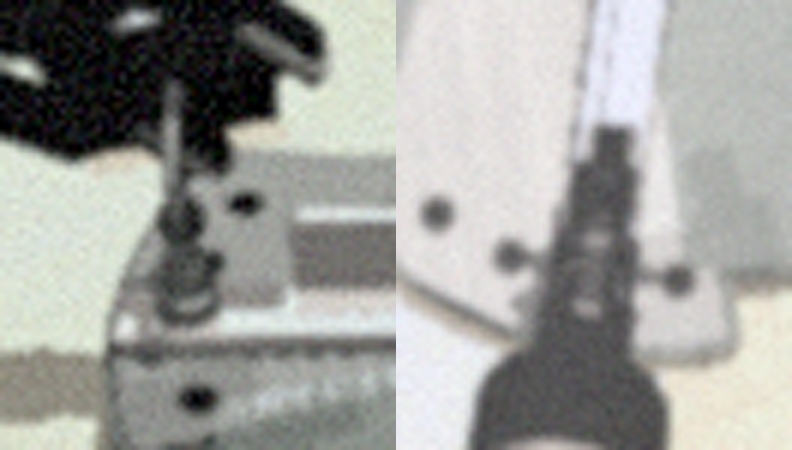

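The ring top rose about 32 crop pixels, roughly 15 mm, so the pin is clear and below its stop. Now the swing about the pivot, with the tool yawing along.

```bash
cat >> h.py <<'E'
def swing(degs,dz=0):
    s=telemetry.sense();R0=R.from_rotvec(s['eef_rot'])
    for d in degs:
        Q=R.from_euler('z',-d,degrees=True);c=np.array([*PIV,0]);p=c+Q.apply(s['position']-c)+[0,0,dz]
        print(d,"lin",R0.inv().apply(p-s['position']).round(1),"ang",np.degrees((R0.inv()*Q*R0).as_rotvec()).round(1))
E
python3 -c "
from h import *
swing([1.5,3,4.5,6,7.5])"
```

```text
1.5 lin [-0.   0.  -2.8] ang [ 1.1  1.  -0. ]
3 lin [-0.1  0.1 -5.6] ang [ 2.3  1.9 -0. ]
4.5 lin [-0.2  0.2 -8.5] ang [ 3.4  2.9 -0. ]
6 lin [ -0.3   0.4 -11.3] ang [ 4.6  3.9 -0. ]
7.5 lin [ -0.5   0.6 -14.1] ang [ 5.7  4.8 -0. ]
```

Request:
{"method": "jog_arm", "body": {"commands": [{"linear":[0,0,-2.8],"angular":[1.1,1,0],"hand":110},{"linear":[-0.1,0.1,-5.6],"angular":[2.3,1.9,0],"hand":110},{"linear":[-0.2,0.2,-8.5],"angular":[3.4,2.9,0],"hand":110},{"linear":[-0.3,0.4,-11.3],"angular":[4.6,3.9,0],"hand":110},{"linear":[-0.5,0.6,-14.1],"angular":[5.7,4.8,0],"hand":110}]}}

```text
t: 8.57
position: [573.0, -49.6, 148.2]
eef_rot: [1.077, 1.653, -1.893]
ft_force: [-2.1, -1.0, -8.6]
opening: 48.5
```

```bash
python3 v.py 7 x; python3 -c "
from h import *
swing([1.5,3,4.5,6])"
```

```text
t 8.57 pos [573.  -49.6 148.2] x [-0.62  0.18 -0.76] y [ 0.731 -0.217 -0.647] yaw -16.5 tilt 40.3 q [ 0.011  0.443  2.311  3.623  0.506 -0.233] F [-2.1 -1.  -8.6] op 48.5
tip rel ring [16.5 14.2 11.8]
1.5 lin [-0.   0.  -2.8] ang [ 1.1  1.  -0. ]
3 lin [-0.1  0.1 -5.7] ang [ 2.3  1.9 -0. ]
4.5 lin [-0.2  0.2 -8.5] ang [ 3.4  2.9 -0. ]
6 lin [ -0.4   0.4 -11.3] ang [ 4.6  3.9 -0. ]
```

View pics/b7.png

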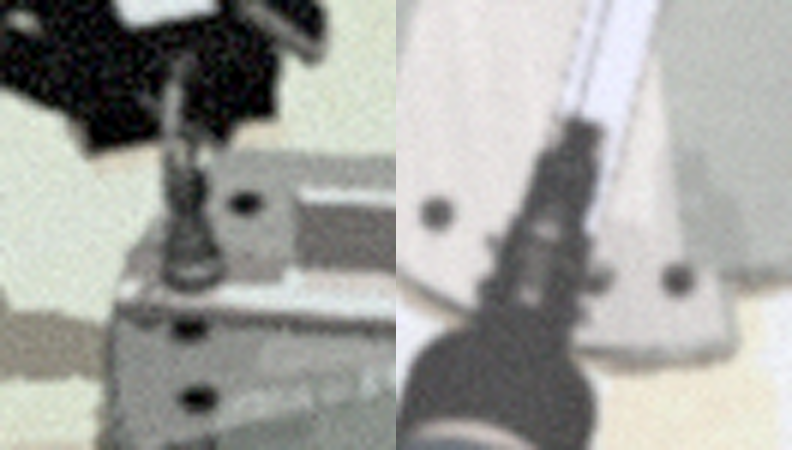

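Request:
{"method": "jog_arm", "body": {"commands": [{"linear":[0,0,-2.8],"angular":[1.1,1,0],"hand":110},{"linear":[-0.1,0.1,-5.7],"angular":[2.3,1.9,0],"hand":110},{"linear":[-0.2,0.2,-8.5],"angular":[3.4,2.9,0],"hand":110},{"linear":[-0.2,0.2,-8.5],"angular":[3.4,2.9,0],"hand":110}]}}

```text
t: 9.18
position: [575.8, -40.9, 148.1]
eef_rot: [1.155, 1.635, -1.939]
ft_force: [-2.3, -0.1, -9.1]
opening: 48.7
```

```bash
python3 v.py 8 x
cat > ang.py <<'E'
from h import *
def bar(p,name):
    hsv=p.astype(int);m=((hsv[...,2]-hsv[...,0]>6)&(hsv.sum(2)>0)).astype(np.uint8)
    m[:, :320]=0;m[:,352:]=0;m[:170]=0;m[196:]=0
    n,l,s,c=cv2.connectedComponentsWithStats(m);k=1+np.argmax(s[1:,4]);ys,xs=np.nonzero(l==k)
    W=np.array([onz("top",x,y,57)[:2] for x,y in zip(xs,ys)])
    vx,vy,x0,y0=cv2.fitLine(W.astype(np.float32),cv2.DIST_HUBER,0,.01,.01).ravel()
    print(name,len(xs),"heading",np.degrees(np.arctan2(vy*np.sign(vx),abs(vx))).round(2))
bar(np.load("top0.npz")['p'],"start");bar(imaging.grab_frame("top")[0],"now")
E
python3 ang.py
```

```text
t 9.18 pos [575.8 -40.9 148.1] x [-0.6   0.23 -0.76] y [ 0.713 -0.271 -0.647] yaw -20.8 tilt 40.3 q [ 0.08   0.45   2.289  3.851  0.526 -0.341] F [-2.3 -0.1 -9.1] op 48.7
tip rel ring [19.8 24.6 11.7]
start 197 heading 3.56
now 205 heading -14.93
```

View pics/b8.png

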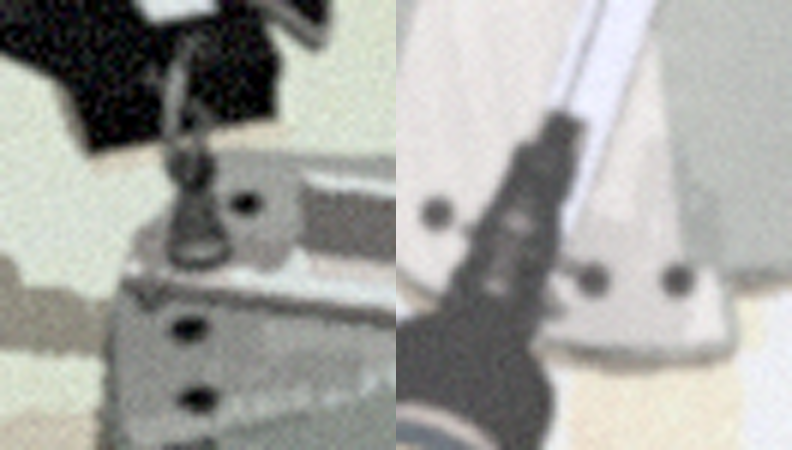

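```bash
cat > ang.py <<'E'
from h import *
def edge(p,name,z=57):
    f=cv2.GaussianBlur(p.astype(np.float32),(0,0),.8);b=f[...,2]-f[...,0];pts=[]
    th=None
    for v in range(180,212):
        row=b[v,315:358];k=int(np.argmax(row));
        if row[k]<6: continue
        h=row[k]/2;j=k
        while j<len(row)-1 and row[j]>h:j+=1
        if j==len(row)-1: continue
        u=315+j-1+(row[j-1]-h)/(row[j-1]-row[j]);pts.append(onz("top",u,v,z)[:2])
    W=np.array(pts,np.float32)
    for _ in range(4):
        vx,vy,x0,y0=cv2.fitLine(W,cv2.DIST_HUBER,0,.01,.01).ravel()
        r=(W[:,0]-x0)*vy-(W[:,1]-y0)*vx;W=W[np.abs(r)<max(1.5,2*np.median(np.abs(r)))]
    s=np.sign(vx);print(name,len(W),"heading",np.degrees(np.arctan2(vy*s,vx*s)).round(2),"rms",r.std().round(2))
if __name__=="__main__":
    z=np.load("top0.npz");edge(z['p'],"start")
    p,_=imaging.grab_frame("top");edge(p,"now")
E
python3 ang.py
```

```text
start 32 heading -9.64 rms 0.57
now 32 heading -20.25 rms 0.36
```

The gauge has swung about 11° with no load trouble. The plan is to go on to about 14°, lower until the pin rides on the fan, then nudge outward until it drops.

```bash
python3 -c "
from h import *
swing([1,2,2.8])"
```

```text
1 lin [-0.   0.  -1.9] ang [ 0.8  0.6 -0. ]
2 lin [-0.   0.  -3.8] ang [ 1.5  1.3 -0. ]
2.8 lin [-0.1  0.1 -5.3] ang [ 2.1  1.8 -0. ]
```

Request:
{"method": "jog_arm", "body": {"commands": [{"linear":[0,0,-1.9],"angular":[0.8,0.6,0],"hand":110},{"linear":[0,0,-3.8],"angular":[1.5,1.3,0],"hand":110},{"linear":[-0.1,0.1,-5.3],"angular":[2.1,1.8,0],"hand":110},{"linear":[-0.1,0.1,-5.3],"angular":[2.1,1.8,0],"hand":110}]}}

```text
t: 9.88
position: [577.7, -36.3, 148.2]
eef_rot: [1.206, 1.621, -1.969]
ft_force: [-2.7, -1.1, -8.6]
opening: 48.7
```

```bash
python3 v.py 9 x; python3 ang.py
```

```text
t 9.88 pos [577.7 -36.3 148.2] x [-0.59  0.26 -0.76] y [ 0.699 -0.305 -0.647] yaw -23.6 tilt 40.3 q [ 0.118  0.455  2.273  3.985  0.542 -0.405] F [-2.7 -1.1 -8.6] op 48.7
tip rel ring [22.1 30.2 11.8]
start 32 heading -9.64 rms 0.57
now 32 heading -23.08 rms 0.33
```

View pics/b9.png

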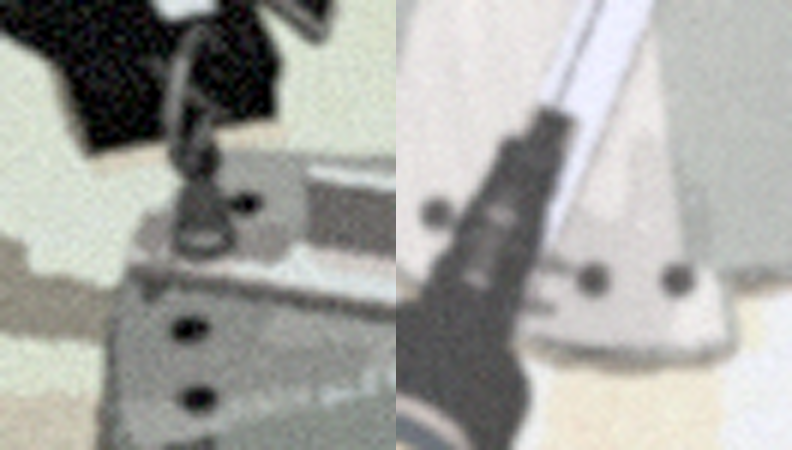

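Request:
{"method": "jog_arm", "body": {"commands": [{"linear":[1.9,1.6,0],"angular":[0,0,0],"hand":110},{"linear":[3.8,3.2,0],"angular":[0,0,0],"hand":110},{"linear":[3.8,3.2,0],"angular":[0,0,0],"hand":110}]}}

```text
t: 10.4
position: [577.7, -36.3, 143.0]
eef_rot: [1.205, 1.621, -1.969]
ft_force: [-3.0, 0.2, -8.0]
opening: 48.8
```

```bash
python3 v.py 10 x; python3 ang.py;python3 -c "
from h import *
swing([1,2])"
```

```text
t 10.4 pos [577.7 -36.3 143. ] x [-0.59  0.26 -0.76] y [ 0.699 -0.305 -0.647] yaw -23.6 tilt 40.3 q [ 0.118  0.469  2.274  3.968  0.551 -0.385] F [-3.   0.2 -8. ] op 48.8
tip rel ring [22.1 30.2  6.6]
start 32 heading -9.64 rms 0.57
now 32 heading -23.03 rms 0.37
1 lin [-0.   0.  -1.9] ang [ 0.8  0.6 -0. ]
2 lin [-0.   0.  -3.8] ang [ 1.5  1.3 -0. ]
```

View pics/b10.png

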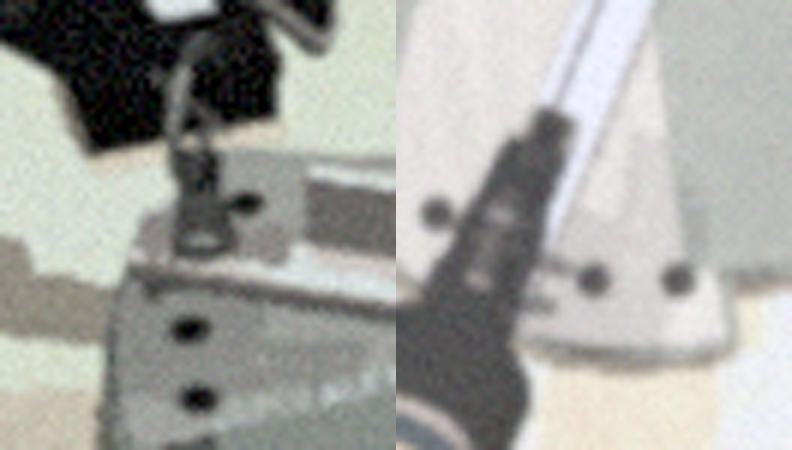

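Request:
{"method": "jog_arm", "body": {"commands": [{"linear":[1.2,1,0],"angular":[0,0,0],"hand":110},{"linear":[2.3,1.9,0],"angular":[0,0,0],"hand":110},{"linear":[2.3,1.9,0],"angular":[0,0,0],"hand":110}]}}

```text
t: 10.92
position: [577.8, -36.3, 140.2]
eef_rot: [1.205, 1.621, -1.968]
ft_force: [-3.1, 0.4, -6.4]
opening: 48.3
```

```bash
python3 v.py 11 x; python3 ang.py;python3 -c "
from h import *
swing([1,2])"
```

```text
t 10.93 pos [577.8 -36.3 140.2] x [-0.59  0.26 -0.76] y [ 0.699 -0.305 -0.647] yaw -23.6 tilt 40.3 q [ 0.118  0.477  2.274  3.958  0.557 -0.373] F [-3.1  0.4 -6.4] op 48.3
tip rel ring [22.2 30.3  3.8]
start 32 heading -9.64 rms 0.57
now 32 heading -22.75 rms 0.48
1 lin [-0.   0.  -1.9] ang [ 0.8  0.6 -0. ]
2 lin [-0.   0.  -3.8] ang [ 1.5  1.3 -0. ]
```

View pics/b11.png

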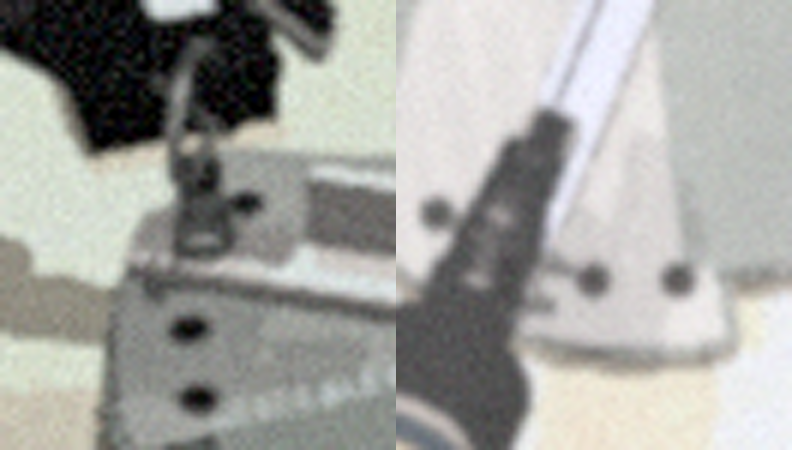

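At z=140 the force is 6.4 N, about the same as at 5 mm lift in the first hole. The fan would have carried the pin at 12 mm, so it must already be sinking into the next hole. Letting it down the rest of the way.

Request:
{"method": "jog_arm", "body": {"commands": [{"linear":[1.9,1.6,0],"angular":[0,0,0],"hand":110},{"linear":[3.8,3.2,0],"angular":[0,0,0],"hand":110},{"linear":[6.8,5.8,0],"angular":[0,0,0],"hand":110},{"linear":[6.8,5.8,0],"angular":[0,0,0],"hand":110}]}}

```text
t: 11.58
position: [579.0, -36.4, 132.1]
eef_rot: [1.207, 1.619, -1.967]
ft_force: [-0.2, -0.6, -0.8]
opening: 48.5
```

```bash
python3 v.py 12 x; python3 ang.py
```

```text
t 11.57 pos [579.  -36.4 132.1] x [-0.59  0.26 -0.76] y [ 0.701 -0.306 -0.645] yaw -23.6 tilt 40.2 q [ 0.118  0.5    2.273  3.93   0.576 -0.34 ] F [-0.2 -0.6 -0.8] op 48.5
tip rel ring [23.5 30.1 -4.4]
start 32 heading -9.64 rms 0.57
now 32 heading -22.82 rms 0.45
```

View pics/b12.png

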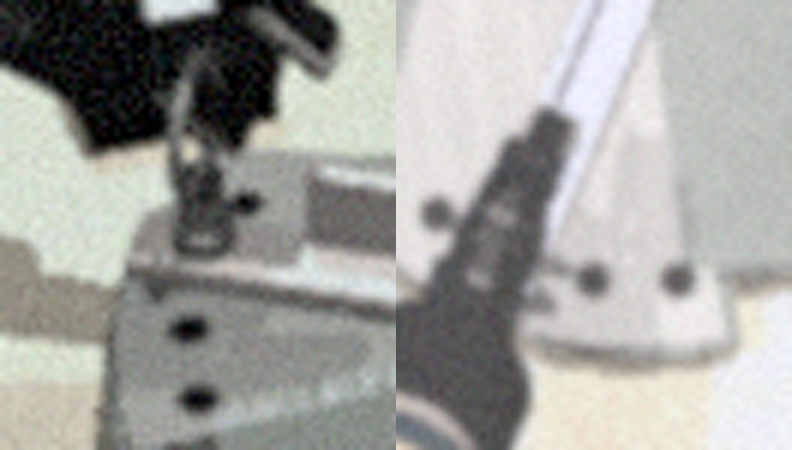

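Request:
{"method": "jog_arm", "body": {"commands": [{"linear":[2.3,1.9,0],"angular":[0,0,0],"hand":110},{"linear":[2.3,-8,0],"angular":[0,0,0],"hand":110},{"linear":[2.3,-22,0],"angular":[0,0,0],"hand":110},{"linear":[2.3,-40,0],"angular":[0,0,0],"hand":110},{"linear":[2.3,-50,0],"angular":[0,0,0],"hand":110}]}}

```text
t: 12.35
position: [541.2, -20.0, 163.4]
eef_rot: [1.207, 1.62, -1.966]
ft_force: [0.1, -1.0, -0.5]
opening: 48.4
```

```bash
python3 v.py 13 x; python3 ang.py
```

```text
t 12.35 pos [541.2 -20.  163.4] x [-0.59  0.26 -0.76] y [ 0.7   -0.305 -0.645] yaw -23.5 tilt 40.2 q [ 0.179  0.391  2.338  4.061  0.563 -0.429] F [ 0.1 -1.  -0.5] op 48.4
tip rel ring [-14.3  46.5  26.9]
start 32 heading -9.64 rms 0.57
now 32 heading -23.48 rms 0.43
```

View pics/b13.png

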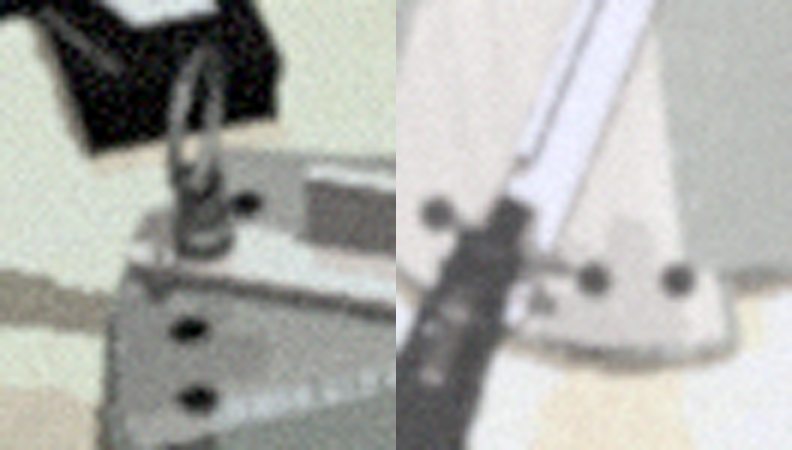

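Request:
{"method": "jog_arm", "body": {"commands": [{"linear":[0,-20,0],"angular":[0,0,0],"hand":110},{"linear":[-10,-45,0],"angular":[0,0,0],"hand":110},{"linear":[-50,-65,0],"angular":[0,0,0],"hand":110},{"linear":[-80,-75,0],"angular":[0,0,0],"hand":110},{"linear":[-80,-75,0],"angular":[0,0,0],"hand":110}]}}

```text
t: 13.12
position: [537.3, -26.3, 259.3]
eef_rot: [1.217, 1.613, -1.936]
ft_force: [1.1, 0.2, -1.1]
opening: 49.2
```

```bash
cat > fin.py <<'E'
from h import *
from ang import edge
st()
N=PIV+145*np.array([-np.cos(np.radians(-23.8)),-np.sin(np.radians(-23.8))])
pts=[[*N,116],[*N,145]]
print("next ring",N,"top proj",proj("side",[[*N,145],[*N,116]]).round(1))
a,_=crop("side","pics/s14.png",260,170,130,90,6,[])
b,_=crop("top","pics/t14.png",285,150,110,100,6,[[*N,116]])
edge(b,"now")
cv2.imwrite("pics/top_end.png",b[...,::-1]);cv2.imwrite("pics/side_end.png",a[...,::-1])
for n,p in(("side",a),("top",b)):
    d=cv2.absdiff(cv2.GaussianBlur(p,(0,0),1),cv2.GaussianBlur(np.load(n+"0.npz")['p'],(0,0),1)).max(2);cv2.imwrite(f"pics/d_{n}.png",np.clip(d*4.,0,255).astype(np.uint8))
E
python3 fin.py
```

```text
t 13.12 pos [537.3 -26.3 259.3] x [-0.57  0.25 -0.78] y [ 0.72  -0.297 -0.628] yaw -22.4 tilt 38.9 q [ 0.158  0.135  2.312  4.452  0.434 -0.903] F [ 1.1  0.2 -1.1] op 49.2
next ring [544.33084816 -20.48593203] top proj [[292.1 179.2]
 [292.8 189.4]]
now 32 heading -23.84 rms 0.39
```

View pics/s14.png

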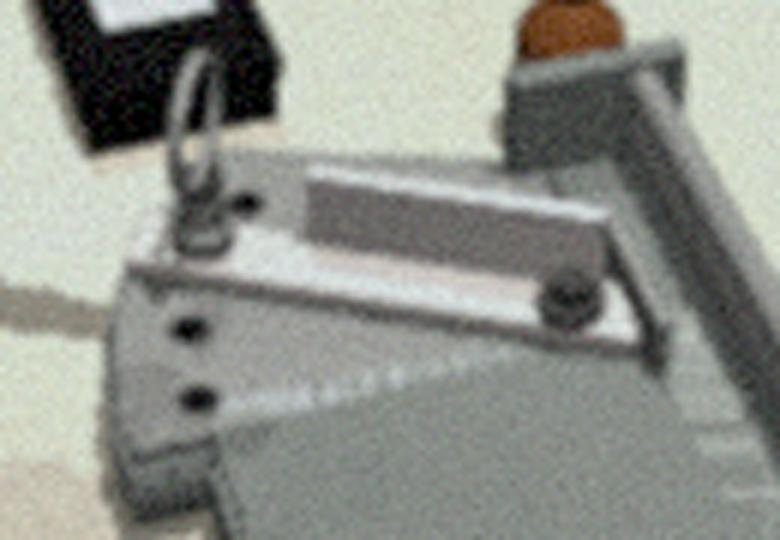

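View pics/t14.png

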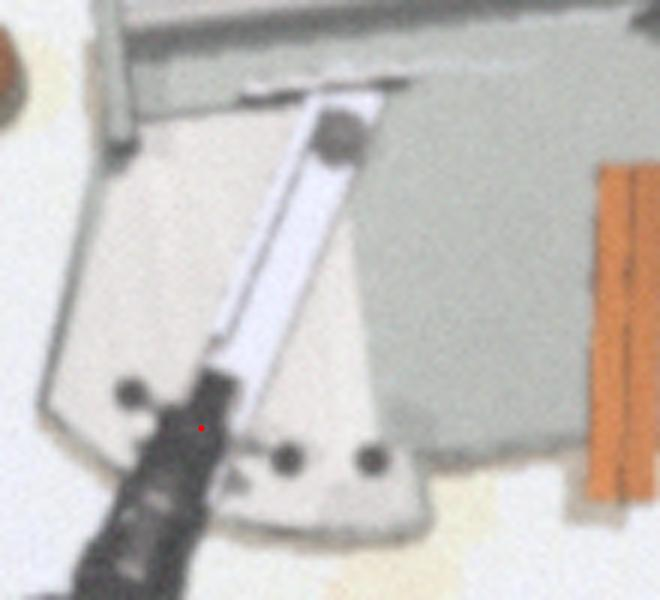

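View pics/d_top.png

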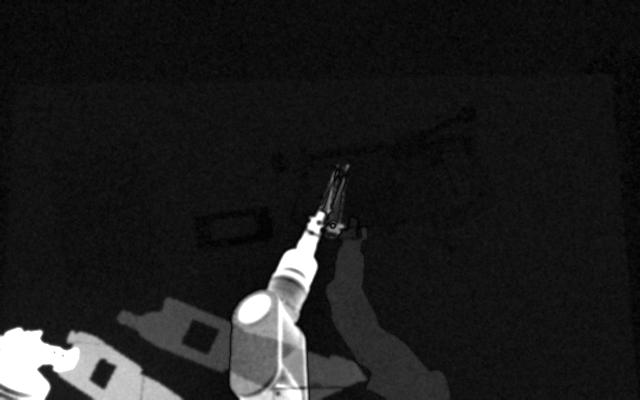

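View pics/d_side.png

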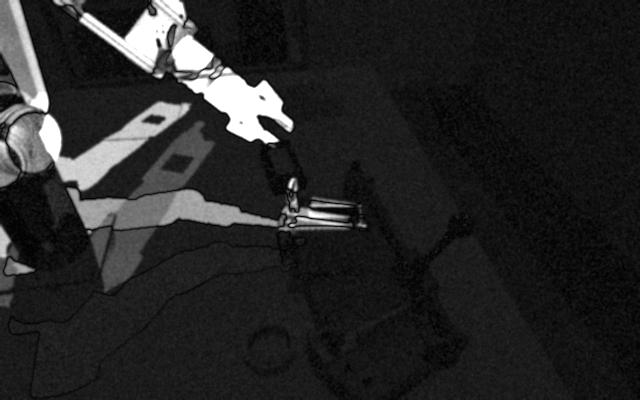

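The pictures show the ring standing at the next position with both inner holes open at (190,328) and (197,400), and nothing else moved. Joint 4 is at its range end, so I'm turning the tool back and retreating upward and back.

```bash
python3 -c "
from h import *
s=telemetry.sense();R0=R.from_rotvec(s['eef_rot'])
for d,dp in((6,[-10,0,5]),(12,[-20,8,10]),(18,[-30,15,20]),(18,[-30,15,20])): plan(s['position']+dp,R.from_euler('z',d,degrees=True)*R0)"
```

```text
lin [  1.9 -10.3   3.8] ang [-4.7 -3.8 -0.1]
lin [  5.8 -23.    0.3] ang [-9.3 -7.6 -0.1]
lin [  5.6 -38.6  -2.3] ang [-14.  -11.4  -0.2]
lin [  5.6 -38.6  -2.3] ang [-14.  -11.4  -0.2]
```

Request:
{"method": "jog_arm", "body": {"commands": [{"linear":[1.9,-10.3,3.8],"angular":[-4.7,-3.8,-0.1],"hand":110},{"linear":[5.8,-23,0.3],"angular":[-9.3,-7.6,-0.1],"hand":110},{"linear":[5.6,-38.6,-2.3],"angular":[-14,-11.4,-0.2],"hand":110},{"linear":[5.6,-38.6,-2.3],"angular":[-14,-11.4,-0.2],"hand":110}]}}

```text
t: 13.72
position: [504.6, -10.6, 275.3]
eef_rot: [0.889, 1.692, -1.743]
ft_force: [0.4, 0.4, 0.2]
opening: 48.7
```

```bash
python3 fin.py
python3 - <<'E'
from h import *
# ring top height from depth / side rows: compare start and now relative to prediction
N=np.array([544.33,-20.49])
z0=np.load("side0.npz");p1,d1=imaging.grab_frame("side")
for nm,d,c in(("start",z0['d'],RING[:2]),("now",d1,N)):
    pr=proj("side",[*c,130])[0];out=[]
    for v in range(int(pr[1])-14,int(pr[1])+6):
        for u in range(int(pr[0])-8,int(pr[0])+9):
            if d[v,u]>0:
                P=dep("side",u,v,d[v,u])
                if np.hypot(*(P[:2]-c))<32 and P[2]>100: out.append(P)
    out=np.array(out);zz=np.sort(out[:,2]);print(nm,len(out),"top z",zz[-5:].round(1),"mean xy",out[:,:2].mean(0).round(1))
E
```

```text
t 13.72 pos [504.6 -10.6 275.3] x [-0.63  0.06 -0.77] y [ 0.771 -0.058 -0.634] yaw -4.3 tilt 39.4 q [-1.800e-02  2.000e-03  2.396e+00  3.451e+00  1.460e-01 -2.570e-01] F [0.4 0.4 0.2] op 48.7
next ring [544.33084816 -20.48593203] top proj [[292.1 179.2]
 [292.8 189.4]]
now 32 heading -23.51 rms 0.28
start 46 top z [142.4 142.4 142.5 143.3 144. ] mean xy [533.6 -58.3]
now 55 top z [142.1 142.2 142.2 143.1 143.2] mean xy [545.9 -17.5]
```

View pics/t14.png

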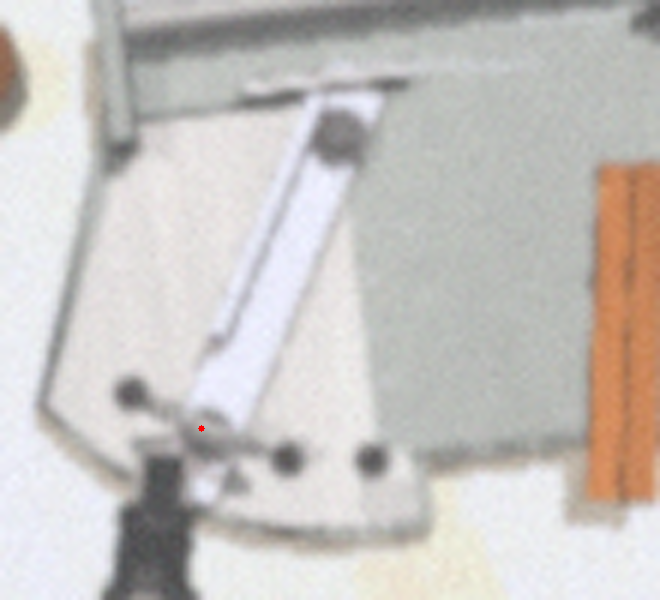

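The ring top height matches the start: 143.2 mm now, 144.0 mm then. The pin is home and the robot is well clear of everything.

```bash
python3 -c "
from bench import arm
print(arm.hand_in())"
```

```text
the job is handed in; nothing more can be done
None
```

I moved the left gauge one hole outward, and its pin is home in that next hole. I handed the job in at about 14 s.

I passed the lower fingertip of the part-open gripper through the left ring and lifted the pin about 15 mm, with a peak of about 9 N. I then swung the gauge about 15° outward, let the pin down and backed the finger out without pinching the ring.

**Last checks:**
- **Pin home:** the depth image puts the top of the ring at 143.2 mm, against 144.0 mm at the start.
- **Right hole:** both inner fan holes are open. The bar heading reads about −23.5° to −23.8°, and −23.8° was predicted. Against the same measure at the start (−9.6°) the swing comes to only 13.9–14.2°, but that start reading was about 0.9° off the hole fit.
- **Bystanders:** comparing images from before and after shows no change except the left gauge, the arm and its shadow.
- **Robot clear:** it stood free of everything, with no force on the tool.

**One thing that was not clean:** while retreating, joint 4 briefly read 4.452 rad, just at its 4.45 limit. I turned it back at once.

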